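# Hang the fallen price ticket back in its row on the rail

### The job

The yellow price ticket has fallen over on the worktop. Stand it upright on its feet on the worktop and let go of it, so that it can be taken afresh by the front and back of its ridge; then hang it astride the ticket rail between the red and the green ticket, seated on the bar with its groove. The row is packed, so slide the neighbours apart along the bar to make room, but keep them hanging on the bar all the time, and do not knock over the tins or the mug.

Things in the scene. Friction and masses are not known exactly. Their poses are not given: they have to be found in the camera images.
- rail: Fixed steel ticket rail on the worktop between slicer and scale, running away from the robot. Origin on the worktop under its middle, z up, y along the bar towards the robot. A post 12 mm thick, 174 mm high, at y = +101 and -101 mm stops the tickets: 190 mm between posts. Feet 76 mm across. The worktop is z = 0; clear spot to set things down: world x 0.43, y -0.14.
- rail_bar (a point): middle of the bar's axis, 140 mm above the worktop; axes as the rail's; the bar is round, 12 mm thick. The worktop's front edge runs askew in the world: from about (x 0.45, y 0.12) over (0.40, -0.07) to (0.35, -0.26). Beside the rail the pan of the scale is 136 mm high, 35 mm and more from the bar; the slicer stands on the other side
- yellow_ticket: Rigid tent-shaped price ticket, 102 mm high, 0.14 to 0.28 kg; starts lying on a panel, ridge roughly to the right (-y). Yellow ridge on two black panels 5 mm thick, 36 mm wide, spreading to feet 66 mm apart outside; it stands by itself. Origin midway between the feet, z up through the ridge, y along the ridge, x front to back. Centre of mass at z = 55 mm
- yellow_ridge (a point): middle of the yellow ridge, at z = 93 mm on the ticket, 17 mm above the worktop when lying; axes as the ticket's. Ridge 30 mm front to back, parallel sides, z = 72 to 102 mm; 38 mm long, 42 mm over the round 9 mm screw caps in the middle of its ends. Pinched lightly (3 N) by these caps and lifted, the ticket swings till its panels hang down; in the row its ends have no room for fingers
- yellow_groove (a point): where the bar's axis lies when the ticket is seated: at z = 74 mm, below the V groove (90 degrees, along y) in the underside of the ridge; axes as the ticket's. Seated, the feet hang 66 mm above the worktop
- red_ticket: Same ticket with a red ridge (same frame and sizes), hanging on the bar; slides along it with light friction. It and the green one are neighbours, either may be nearer the robot; 15 to 40 mm gap between them at the start
- green_ticket: Same ticket with a green ridge (same frame and sizes), hanging on the bar next to the red one
- blue_ticket: Same ticket with a blue ridge (same frame and sizes), hanging last on the bar, at the end away from the robot; it may be pushed along by its neighbour
- yeast_tin: round blue tin with black lid, 60 mm wide, 75 mm high, standing at the right of the worktop; origin at its underside, z up
- paprika_tin: round red and yellow tin with pale lid, 54 mm wide, 85 mm high, standing at the right of the worktop; origin at its underside, z up
- coffee_mug: cream mug, 78 mm wide, 87 mm high, standing at the left of the worktop in front of the slicer; origin at its underside, z up

How it is judged:
On the way:
1. the yellow ticket stands upright on its feet on the worktop, let go (height (world z) of yellow_ticket between -0.004 and 0.006 m and angle between yellow_ticket's own z axis and vertical below 0.1 rad and contact force between the fingers and yellow_ticket below 0.1 N), for 0.2 s.
At the end, for the whole second after the job is handed in: All four tickets hang at rest seated on the bar (feet's level 61 to 71 mm above the worktop, within 12 mm of the bar's line, within 0.15 rad of upright), and the yellow one is between the red and the green: within 70 mm of each, these two at least 80 mm apart, yellow along the bar within 0.12 rad (z of yellow_ticket in the frame of rail between 0.061 and 0.071 m and x of yellow_ticket in the frame of rail between -0.012 and 0.012 m and angle between each of yellow_ticket, red_ticket, green_ticket, blue_ticket's own z axis and vertical below 0.15 rad and linear speed of each of yellow_ticket, red_ticket, green_ticket, blue_ticket below 0.03 m/s and z of red_ticket in the frame of rail between 0.061 and 0.071 m and x of red_ticket in the frame of rail between -0.012 and 0.012 m and z of green_ticket in the frame of rail between 0.061 and 0.071 m and x of green_ticket in the frame of rail between -0.012 and 0.012 m and z of blue_ticket in the frame of rail between 0.061 and 0.071 m and x of blue_ticket in the frame of rail between -0.012 and 0.012 m and angle between the y axis of yellow_ticket and the y axis of rail, either way round below 0.12 rad and distance between yellow_ticket and red_ticket below 0.07 m and distance between yellow_ticket and green_ticket below 0.07 m and distance between red_ticket and green_ticket above 0.08 m); the robot touches nothing.
It fails at once if the red ticket comes off the bar or is tipped (z of red_ticket in the frame of rail above 0.084 m or z of red_ticket in the frame of rail below 0.048 m or angle between red_ticket's own z axis and vertical above 0.6 rad).
It fails at once if the green ticket comes off the bar or is tipped (z of green_ticket in the frame of rail above 0.084 m or z of green_ticket in the frame of rail below 0.048 m or angle between green_ticket's own z axis and vertical above 0.6 rad).
It fails at once if the blue ticket comes off the bar or is tipped (z of blue_ticket in the frame of rail above 0.084 m or z of blue_ticket in the frame of rail below 0.048 m or angle between blue_ticket's own z axis and vertical above 0.6 rad).
It fails at once if a tin or the mug is knocked over (angle between any of yeast_tin, paprika_tin, coffee_mug's own z axis and vertical above 0.5 rad).
It also fails if it takes over 72 s, if anything falls off the work surface, if the arm or the gripper's body presses on something with over 40 N, if the wrist force passes 120 N, or if a joint passes its speed limit or range.

### The arm

A 7-joint arm with a two-finger parallel gripper is mounted at the origin on a cart in front of the work surface, level with it; the furniture and walls round the work are solid. World frame = base frame: x ahead of the robot, y to its left, z up, the work surface at z = 0. Lengths are in m, angles in rad, forces in N, time in s.
With the tool pointing down it reaches from about 0.35 to 0.9 m from the base axis. Payload 19.9 kg.
Tool frame: the origin (TCP) lies midway between the tips of the shut fingers; the grasp point (between the pads) lies 19 mm behind it; z points along the fingers, y is the line along which they close (so a half turn about z gives the same grasp; the last joint's range is limited). The gripper opens to 85 mm and grips with 20 to 120 N. Pads are 22 mm wide; open, the fingers measure 114 mm over their backs; the gripper's body (76 mm by 85 mm) begins 54 mm behind the grasp point. The pads swing forward as they close: fully open they stand 13 mm farther back than shut.
Start: joints at [1.151, 0.417, -0.01, 1.614, 0.005, 1.111, -0.053], TCP at [0.231, -0.581, 0.231] pointing down, gripper open.
Joint ranges: [-2.81, 2.81], [-0.39, 2.02], [-1.27, 1.25], [0.06, 2.57], [-1.19, 4.33], [0.19, 2], [-2.82, 2.82]. Speed limits (rad/s): [1.89, 1.89, 2.39, 2.39, 3.01, 3.01, 3.01].

### API

Orientations are given as a unit quaternion [w, x, y, z].
In Python, from workcell import r gives the robot as it stands.
- The arm moves only by the tool move_arm, never from a script. Its argument "moves" is text: rows parted by semicolons, each of 7 numbers parted by spaces: the turn, a rotation vector about the tool's x, y, z in degrees, then the shift along the tool's x, y, z in m, then the opening, from -1 (shut) to 1 (fully open), so that 0 is half open. In form: ax ay az tx ty tz claw; .... A call has 1 to 5 rows; each row is the pose to reach, as a shift and turn from the pose commanded when the call began, along the tool's axes at that moment; what a row does not reach only later rows make up. A row lasts 1/8 s, in which the tool goes at most 62.5 mm and 10.7 degrees, less where a joint would pass 70% of its speed; a pose out of reach is approached as far as the arm can. A call with a gripper value outside its range is refused whole. The fingers move at their own pace and stop on an object; "squeeze" is the grip in N (left out, the last holds). Time passes only in rows, so rows that repeat a pose let the fingers close. It gives the time, the measured TCP pose, the force, the opening and the grip force at its end, in the units of the state.
- r.get_obs(): the state, without advancing time (a new reading comes with each control period).
- r.get_image(name): name is "side" or "top" or "wrist"; returns a dict with "img" (384x512x3 uint8, red, green, blue), "range_z" (384x512 float32, m along the optical axis (not along the pixel's ray), 0 where there is no reading), "fovy" (degrees; the focal length in pixels is half the picture's height over the tangent of half this angle, whatever the lens; pixels are square), "cx", "cy" (the principal point, pixels), "rvec" (rotation vector, rad) and "tvec" (3), from world to camera coordinates, as OpenCV has them; the wrist camera has in their place "tool_from_camera" (4x4, takes a point from camera to tool coordinates, whose origin is the TCP and whose axes are the flange's). Camera axes: x right, y down, z forward; pixel columns grow to the right and rows downward; lengths in m; the calibration is good to about 2 mm. A picture is of the moment at which its call begins: read the wrist's pose just before it.
- r.hand_in(): hands the job in; it is judged then, once.
The state is a dict: "t": time; "joints": joint angles; "joint_vel": joint speeds; "joint_efforts": joint torques, N m; "position": TCP position; "tool_rot": TCP orientation; "wrist_force": force on the tool from outside, world axes, zero at the start; "torque": the same for the moment, N m; "gripper_width": finger opening in m; "gripper_force": force on a finger pad.
Only numpy, scipy, OpenCV 4.12 (cv2) and the standard library are available. Lean on these libraries where they do the work, as an engineer would, in place of code of your own. Each camera call takes 0.05 s, during which the arm holds its last target. There are 200 camera calls.

## Working session

There is one attempt and no reset: what is moved stays moved. The work goes in short steps, Python scripts to look and compute and a tool call to move; the robot and the scene stay as the last step left them, time stands still between calls to the robot, and variables do not carry over. Pictures are saved under pics/ and viewed, at most 10 in all, crops included, and the job is handed in when it is done.

Besides the shell and the picture viewer there is one more tool, called after "Request:" as name(argument=value, ...) on one line, values as JSON. move_arm: Moves the arm, as the interface text tells. Its arguments: {"type":"object","properties":{"moves":{"type":"string"},"squeeze":{"type":"number"}},"required":["moves"]}

```bash
mkdir -p pics; cat > h.py <<'E'
import numpy as np,cv2
from scipy.spatial.transform import Rotation as R
from workcell import r
def tool():
    o=r.get_obs();q=o["tool_rot"];T=np.eye(4);T[:3,:3]=R.from_quat([q[1],q[2],q[3],q[0]]).as_matrix();T[:3,3]=o["position"];return T
def grab(n):
    T=tool();d=r.get_image(n);d["f"]=d["img"].shape[0]/2/np.tan(np.radians(d["fovy"])/2)
    if n=="wrist": d["C"]=T@np.array(d["tool_from_camera"])
    else:
        M=np.eye(4);M[:3,:3]=cv2.Rodrigues(np.array(d["rvec"],float))[0];M[:3,3]=np.ravel(d["tvec"]);d["C"]=np.linalg.inv(M)
    return d
def pts(d):
    z=d["range_z"];v,u=np.indices(z.shape)
    p=np.stack([(u-d["cx"])/d["f"]*z,(v-d["cy"])/d["f"]*z,z],-1)
    return p@d["C"][:3,:3].T+d["C"][:3,3]
def save(n,d): cv2.imwrite("pics/"+n,d["img"][:,:,::-1])
E
python3 - <<'E'
from h import *
o=r.get_obs();print(o)
ims=[]
for n in ("side","top"):
    d=grab(n);ims.append(d["img"]);print(n,d["C"].round(3).tolist(),d["f"],(d["range_z"]>0).mean())
    np.savez(n+"0.npz",P=pts(d),img=d["img"],z=d["range_z"])
a=np.hstack(ims);save("a.png",{"img":cv2.resize(a,(800,300),interpolation=cv2.INTER_AREA)})
save("top.png",{"img":ims[1]});save("side.png",{"img":ims[0]})
E
```

```text
{'t': 0.0, 'joints': array([ 1.15148434,  0.41798676, -0.01031385,  1.61412757,  0.00473326,
        1.11069432, -0.05297999]), 'joint_vel': array([-0.00077182, -0.00042384, -0.00045573,  0.00257153,  0.00082356,
        0.00208082,  0.00106471]), 'joint_efforts': array([ 1.35220060e-03, -8.64430833e+01,  6.79533239e-01, -4.34902132e+01,
        1.91245589e-02,  7.55298097e-03,  2.99750479e-05]), 'position': array([ 0.23042412, -0.58062527,  0.23067184]), 'tool_rot': array([-5.72378090e-04,  9.82205132e-01,  1.87810336e-01, -1.67996856e-04]), 'wrist_force': array([0.47351991, 0.23689584, 0.40087828]), 'torque': array([-0.03173731,  0.03128949, -0.05187838]), 'gripper_force': 0.0, 'gripper_width': 0.08554850674953754}
side [[-0.989, -0.129, 0.077, 0.405], [-0.15, 0.834, -0.532, 0.515], [0.004, -0.537, -0.843, 1.117], [0.0, 0.0, 0.0, 1.0]] 361.3421947734486 0.9954884847005209
top [[0.015, -0.989, 0.146, 0.292], [-1.0, -0.017, -0.012, -0.108], [0.014, -0.146, -0.989, 1.498], [0.0, 0.0, 0.0, 1.0]] 493.7287989236447 0.9958343505859375
```

View pics/top.png

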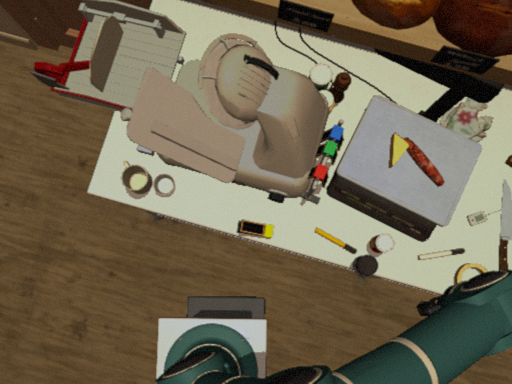

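View pics/side.png

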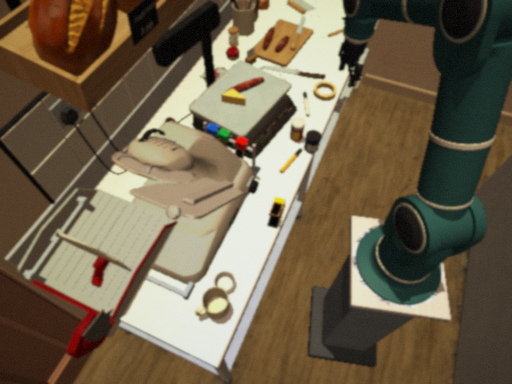

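The top view shows the ticket lying at (256,229) with its ridge at (267,231). The rail tickets, from near to far, are red (320,172), green (331,148) and blue (336,131). The tins are at (380,244) and (366,266) and the mug at (137,180).

```bash
python3 - <<'E'
from h import *
for n in ("top","side"):
    D=np.load(n+"0.npz");P=D["P"];img=D["img"];hsv=cv2.cvtColor(img,cv2.COLOR_RGB2HSV)
    h,s,v=cv2.split(hsv)
    M={"yellow":(h>20)&(h<35)&(s>180)&(v>120),"red":((h<6)|(h>174))&(s>200)&(v>110),"green":(h>45)&(h<80)&(s>150),"blue":(h>100)&(h<125)&(s>150)}
    for k,m in M.items():
        c,l,st,ce=cv2.connectedComponentsWithStats(m.astype(np.uint8))
        for i in range(1,c):
            if st[i,4]<15: continue
            p=P[l==i];p0=np.median(p,0)
            if p0[0]<0.3 or p0[0]>.85: continue
            print(n,k,st[i].tolist(),ce[i].round(1),p0.round(4),p.min(0).round(3),p.max(0).round(3))
    if n=="top":
        for nm,(u,w) in dict(pap=(380,244),yeast=(366,266),mug=(137,180),pan=(400,160),ring=(164,185)).items(): print(nm,P[w,u].round(3))
        # dark body of the lying ticket
        m=(P[...,2]>.008)&(P[...,2]<.09);sub=np.zeros_like(m);sub[212:245,228:282]=1
        m&=sub;q=P[m];print("ticket",len(q),cv2.minAreaRect((q[:,:2]*1000).astype(np.float32)),q[:,2].max())
        save("c.png",{"img":cv2.resize(img[100:300,220:400],None,fx=3,fy=3,interpolation=cv2.INTER_CUBIC)})
E
```

```text
top yellow [264, 225, 9, 13, 97] [268.  230.9] [ 0.4072 -0.1601  0.0329] [ 0.39  -0.172  0.024] [ 0.425 -0.148  0.041]
top yellow [316, 229, 29, 18, 112] [330.  237.3] [ 0.3932 -0.3479  0.0163] [ 0.367 -0.389  0.008] [ 0.417 -0.305  0.024]
top red [70, 45, 7, 17, 26] [73.1 52.8] [0.8245 0.3474 0.314 ] [0.802 0.34  0.308] [0.848 0.352 0.319]
top red [43, 63, 21, 10, 77] [52.8 67.1] [0.7801 0.3896 0.3277] [ 0.292 -0.108  0.321] [0.793 0.413 1.498]
top red [62, 73, 5, 11, 24] [63.9 78.3] [0.7576 0.364  0.3156] [0.746 0.358 0.311] [0.771 0.37  0.319]
top red [313, 164, 14, 16, 143] [320.1 171.5] [ 0.5625 -0.2965  0.1688] [ 0.292 -0.319  0.119] [ 0.584 -0.108  1.498]
top green [323, 140, 15, 17, 160] [330.  148.4] [ 0.6289 -0.3247  0.1674] [ 0.608 -0.366  0.008] [ 0.689 -0.305  0.177]
top blue [329, 126, 14, 16, 154] [336.1 133.4] [ 0.6723 -0.3415  0.1686] [ 0.292 -0.367  0.1  ] [ 0.693 -0.108  1.498]
pap [ 0.371 -0.48   0.084]
yeast [ 0.308 -0.441  0.074]
mug [0.56  0.243 0.002]
pan [ 0.607 -0.529  0.133]
ring [ 0.546  0.16  -0.002]
ticket 467 ((432.8935852050781, -122.3600845336914), (1
[... 407 characters left out ...]
[0.741 0.515 1.117]
side red [236, 137, 13, 10, 88] [241.5 141.2] [ 0.5639 -0.2922  0.1683] [ 0.405 -0.375  0.084] [0.6   0.515 1.117]
side red [95, 257, 9, 11, 49] [ 98.5 261.9] [0.7756 0.2704 0.3791] [0.77  0.256 0.364] [0.79  0.288 0.395]
side red [93, 275, 8, 10, 49] [ 96.2 280.6] [0.7402 0.3265 0.4311] [0.733 0.313 0.422] [0.753 0.332 0.437]
side red [33, 281, 65, 71, 551] [ 72.4 316. ] [0.7927 0.3743 0.3166] [ 0.405  0.229 -0.525] [1.198 0.515 1.117]
side green [217, 129, 13, 12, 102] [222.9 134.1] [ 0.6339 -0.3163  0.1676] [ 0.613 -0.41   0.085] [ 0.669 -0.303  0.173]
side blue [207, 123, 12, 12, 91] [212.  128.4] [ 0.6768 -0.3359  0.1679] [ 0.656 -0.36   0.15 ] [ 0.7   -0.322  0.173]
```

View pics/c.png

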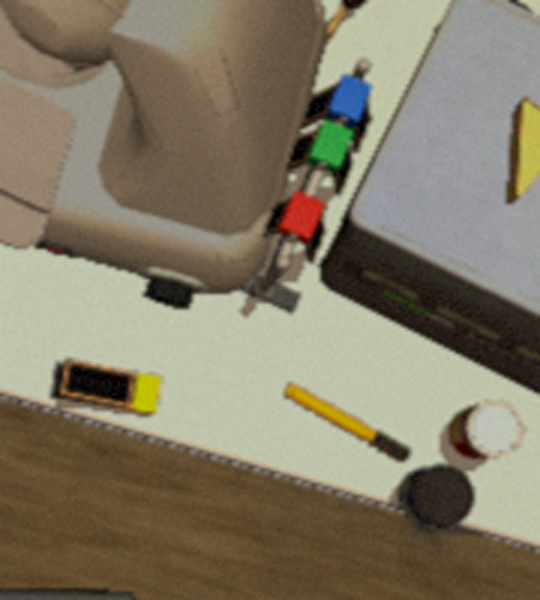

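```bash
python3 - <<'E'
from h import *
D=np.load("top0.npz");P=D["P"].reshape(-1,3);S=np.load("side0.npz")["P"].reshape(-1,3)
o=np.array([.6189,-.3163]);u=np.array([-.928,.3715]);w=np.array([-u[1],u[0]]) # w left-handed perp; y along u
for nm,Q in (("top",P),("side",S)):
    a=(Q[:,:2]-o)@u;b=(Q[:,:2]-o)@w
    print(nm,"w",w)
    for s in np.arange(-.14,.2,.02):
        row=[]
        for t in np.arange(-.12,.13,.02):
            k=(abs(a-s)<.01)&(abs(b-t)<.01)&(Q[:,2]<.5)
            row.append("%4d"%(1000*np.percentile(Q[k,2],90)) if k.any() else "   .")
        print("%5.2f"%s,*row)
E
```

```text
top w [-0.3715 -0.928 ]
-0.14  266  249  190  153  104    7    4    7    5  137  137  136  138
-0.12  283  258  212  166  108    6    2    6    7  138  136  136  137
-0.10  289  262  219  171  117   45  175    .    6  137  136  137  137
-0.08  292  267  226  176  122  166  171  168   69  138  136  136  136
-0.06  293  269  232  181  136  162  172  169   91  139  137  136  137
-0.04  295  272  239  187  139  164  170  167  137  136  137  137  138
-0.02  296  275  245  194  150  164  171  171  136  137  137  138  136
 0.00  291  274  252  203  153  163  170  166  136  138  136  135  136
 0.02  278  265  243  207  160  102  151    .  137  136  137  136  138
 0.04  253  243  225  197  159  168  170  171  121  136  136  137  138
 0.06  223  216  199  177  148  168  172  170   76   73   79   80   81
 0.08  183  173  169  151  127  145  169  162   31   47   49   52   55
 0.10  137  128  126  119  112   99  176   14   12    6    7    7    9
 0.12  113  112  112  108   98   75  155   12   10    7    7    6    7
 0.14   89   99  101   93   56    6    5    6    6    7    7    6    6
 0.16   62 
[... 662 characters left out ...]
1  273  251    .    .  166  171  167  134  135  135  135  135
 0.02  276  263  237    .    .    .  147    .  136  136  134  137  135
 0.04  252  241  223  188  160  157  170  170  135  135  137  135  136
 0.06  222  214  200  179  156  164  171  169   67   72   77   78   77
 0.08  183  175  168  149  135  162  169  167   40   41   48   50   52
 0.10  136  130  125  119  111  103  169   13   10    5    4    4    6
 0.12  111  110  112  107  101   78  152   11    9    5    4    6    5
 0.14   86   94  101   95   75    6    5    6    5    5    5    5    5
 0.16   63   86   92   83    5    5    4    5    5    4    5    3    2
 0.18    4    5    5    5    4    4    5    5    5   11    8    5    6
```

```bash
cat >> h.py <<'E'
def go(x,y,z,yaw,tilt=None):
    "tool-axes turn (deg) and shift (m) to TCP x,y,z, tool down, tool x at world yaw (deg)"
    T=tool();c,s=np.cos(np.radians(yaw)),np.sin(np.radians(yaw))
    G=np.array([[c,s,0],[s,-c,0],[0,0,-1.]])
    if tilt is not None: G=G@R.from_rotvec(np.radians(tilt)).as_matrix()
    print("turn",np.degrees(R.from_matrix(T[:3,:3].T@G).as_rotvec()).round(1),"shift",(T[:3,:3].T@(np.array([x,y,z])-T[:3,3])).round(4))
E
python3 - <<'E'
from h import *
go(.407,-.16,.23,82.5)
E
```

```text
turn [ -0.1  -0.  -60.9] shift [ 0.3193 -0.3258  0.0011]
```

Request:
move_arm(moves="0 0 -10 0.04 -0.04 0 1; 0 0 -20 0.08 -0.08 0 1; 0 0 -30 0.12 -0.12 0 1; 0 0 -40 0.16 -0.16 0 1; 0 0 -50 0.2 -0.2 0 1")

```text
t: 0.72
position: [0.343, -0.3194, 0.2312]
tool_rot: [-0.0, 0.809, 0.588, -0.0]
wrist_force: [1.0, -0.5, -0.3]
gripper_width: 0.0851
gripper_force: 0.0
```

```bash
python3 - <<'E'
from h import *
print(r.get_obs()["joints"].round(2))
go(.407,-.16,.2,82.5)
E
```

```text
[ 0.95  0.15 -0.29  1.98  0.05  1.02  0.32]
turn [ -0.    0.  -10.5] shift [0.1714 0.0115 0.0312]
```

Request:
move_arm(moves="0 0 -10.5 0.055 0.004 0.01 1; 0 0 -10.5 0.11 0.008 0.02 1; 0 0 -10.5 0.171 0.0115 0.031 1; 0 0 -10.5 0.171 0.0115 0.031 1")

```text
t: 1.23
position: [0.4082, -0.1587, 0.1998]
tool_rot: [-0.001, 0.752, 0.659, 0.0]
wrist_force: [-0.9, -1.5, 0.3]
gripper_width: 0.0853
gripper_force: 0.0
```

```bash
python3 - <<'E'
from h import *
d=grab("wrist");save("w1.png",d);P=pts(d);print(d["C"].round(3).tolist(),d["f"],tool()[:3,3])
h,s,v=cv2.split(cv2.cvtColor(d["img"],cv2.COLOR_RGB2HSV))
m=((h>20)&(h<35)&(s>180)&(v>90)).astype(np.uint8)
c,l,st,ce=cv2.connectedComponentsWithStats(m)
for i in range(1,c):
    if st[i,4]>150:
        p=P[l==i];t=p[p[:,2]>np.median(p[:,2])-.004];rc=cv2.minAreaRect((t[:,:2]*1000).astype(np.float32));print(st[i],np.median(p,0).round(4),p[:,2].min(),p[:,2].max(),rc,cv2.boxPoints(rc))
E
```

```text
[[0.991, -0.124, -0.042, 0.418], [-0.131, -0.943, -0.307, -0.08], [-0.001, 0.31, -0.951, 0.343], [0.0, 0.0, 0.0, 1.0]] 281.5043580052147 [ 0.40761374 -0.16101791  0.19996252]
[243 163  32  11 158] [ 0.4064 -0.154   0.034 ] 0.031317969704820425 0.3433081032699697 ((407.3829345703125, -120.38911437988281), (35.946937561035156, 79.59502410888672), 3.1821086406707764) [[ 387.22803  -81.65067]
 [ 391.6463  -161.12296]
 [ 427.53784 -159.12756]
 [ 423.11957  -79.65527]]
```

View pics/w1.png

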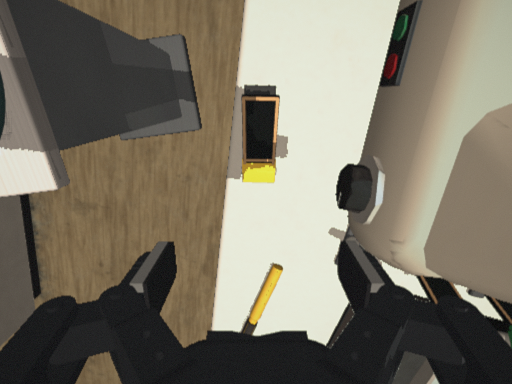

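```bash
python3 - <<'E'
from h import *
d=grab("wrist");P=pts(d)
h,s,v=cv2.split(cv2.cvtColor(d["img"],cv2.COLOR_RGB2HSV))
sub=np.zeros(h.shape,bool);sub[150:195,232:288]=1
m=((h>18)&(h<36)&(s>150)&(v>60)&sub).astype(np.uint8)
print(cv2.boundingRect(m))
b=((v<60)&(P[...,2]>.02));b[:70]=0;b[170:]=0;b[:,:225]=0;b[:,300:]=0
for k,mm in (("yel",m),("blk",b.astype(np.uint8))):
    for r0 in (range(80,190,8) if k=="blk" else range(160,186,3)):
        c=np.flatnonzero(mm[r0])
        if len(c)>5: 
            q=[P[r0,c[2]],P[r0,c[-3]]];print(k,r0,c[0],c[-1],np.round(q,3).tolist())
E
```

```text
(243, 159, 33, 21)
yel 160 243 262 [[0.399, -0.148, 0.034], [0.41, -0.15, 0.035]]
yel 163 243 274 [[0.395, -0.151, 0.035], [0.425, -0.155, 0.034]]
yel 166 243 274 [[0.394, -0.155, 0.033], [0.425, -0.159, 0.034]]
yel 169 243 274 [[0.394, -0.159, 0.032], [0.424, -0.163, 0.032]]
yel 172 243 274 [[0.393, -0.163, 0.031], [0.424, -0.166, 0.032]]
yel 175 243 274 [[0.393, -0.166, 0.03], [0.424, -0.17, 0.033]]
yel 178 243 274 [[0.392, -0.17, 0.031], [0.423, -0.174, 0.031]]
blk 104 246 274 [[0.408, -0.088, 0.061], [0.431, -0.091, 0.062]]
blk 112 246 273 [[0.407, -0.096, 0.057], [0.43, -0.099, 0.058]]
blk 120 246 273 [[0.406, -0.104, 0.054], [0.429, -0.107, 0.055]]
blk 128 246 272 [[0.405, -0.112, 0.052], [0.427, -0.115, 0.051]]
blk 136 246 272 [[0.403, -0.12, 0.047], [0.426, -0.124, 0.046]]
blk 144 246 272 [[0.402, -0.129, 0.042], [0.425, -0.132, 0.042]]
blk 152 246 271 [[0.4, -0.139, 0.038], [0.423, -0.142, 0.039]]
```

```bash
python3 - <<'E'
from h import *
go(.4085,-.1655,0,81.1)
E
```

```text
turn [-0.  -0.   1.1] shift [-0.0029  0.0017  0.2002]
```

Request:
move_arm(moves="0 0 1.1 -0.003 0.0015 0.06 1; 0 0 1.1 -0.003 0.0015 0.12 1; 0 0 1.1 -0.003 0.0015 0.17 1; 0 0 1.1 -0.003 0.0015 0.2 0.6; 0 0 1.1 -0.003 0.0015 0.2 0.2", squeeze=3)

```text
t: 1.95
position: [0.407, -0.1662, -0.0011]
tool_rot: [-0.002, 0.761, 0.649, -0.001]
wrist_force: [0.3, -0.1, -0.1]
gripper_width: 0.0523
gripper_force: 0.0
```

Request:
move_arm(moves="0 0 0 0 0 0 -0.3; 0 0 0 0 0 0 -0.3; 0 0 0 0 0 0 -0.3")

```text
t: 2.33
position: [0.4089, -0.1662, 0.0012]
tool_rot: [0.001, 0.76, 0.65, 0.0]
wrist_force: [0.7, -1.8, -2.1]
gripper_width: 0.0412
gripper_force: 20.4
```

Request:
move_arm(moves="0 0 0 0 0 -0.03 -0.3; 0 0 0 0 0 -0.06 -0.3; 0 0 0 0 0 -0.09 -0.3; 0 0 0 0 0 -0.11 -0.3; 0 0 0 0 0 -0.11 -0.3")

```text
t: 2.95
position: [0.4091, -0.1662, 0.1115]
tool_rot: [0.001, 0.76, 0.65, 0.0]
wrist_force: [-0.0, -0.1, -3.2]
gripper_width: 0.0413
gripper_force: 20.7
```

```bash
python3 - <<'E'
from h import *
d=grab("wrist");P=pts(d)
s=grab("side");a=np.hstack([d["img"],s["img"][100:292,180:436].repeat(2,0).repeat(2,1)]);save("w2.png",{"img":cv2.resize(a,(800,300))})
E
```

```text
(no output)
```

View pics/w2.png

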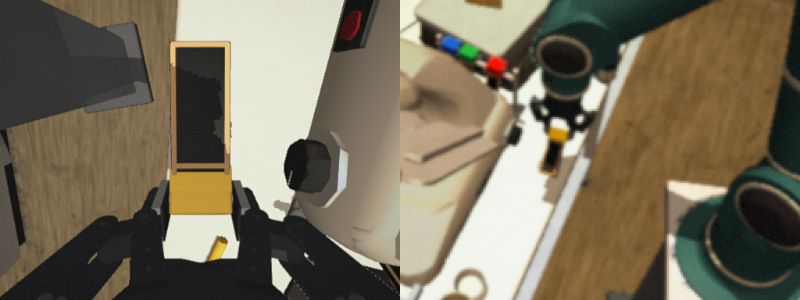

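The ticket came up still lying, ridge at about (255,250) in the wrist view, because the 20 N grip is too tight for it to swing. I'll ease the grip using the opening.

Request:
move_arm(moves="0 0 0 0 0 0 -0.1; 0 0 0 0 0 0 -0.1", squeeze=3)

```text
t: 3.3
position: [0.4082, -0.1655, 0.1096]
tool_rot: [-0.001, 0.76, 0.65, -0.0]
wrist_force: [-0.3, 0.8, -2.0]
gripper_width: 0.0409
gripper_force: 20.7
```

Request:
move_arm(moves="0 0 0 0 0 0 -0.05; 0 0 0 0 0 0 -0.05")

```text
t: 3.55
position: [0.4085, -0.1657, 0.1101]
tool_rot: [-0.0, 0.76, 0.65, -0.0]
wrist_force: [-0.7, -0.2, -2.0]
gripper_width: 0.0416
gripper_force: 20.7
```

Request:
move_arm(moves="0 0 0 0 0 0 -0.04")

```text
t: 3.68
position: [0.4085, -0.1657, 0.1102]
tool_rot: [-0.0, 0.76, 0.65, -0.0]
wrist_force: [0.0, 0.3, -3.0]
gripper_width: 0.0409
gripper_force: 20.7
```

Request:
move_arm(moves="0 0 0 0 0 0 -0.03")

```text
t: 3.8
position: [0.4085, -0.1657, 0.1103]
tool_rot: [-0.0, 0.76, 0.65, -0.0]
wrist_force: [0.5, 0.5, -2.3]
gripper_width: 0.0414
gripper_force: 12.3
```

```bash
cat >> h.py <<'E'
def held():
    "points of what is seen below/around the gripper, in tool axes, on ticket colours"
    d=grab("wrist");P=pts(d);T=tool();h,s,v=cv2.split(cv2.cvtColor(d["img"],cv2.COLOR_RGB2HSV))
    m=((h>18)&(h<36)&(s>150)&(v>60));m[:,:150]=0;m[:,360:]=0
    q=P[m]; q=q[q[:,2]>.05]; return d,P,m,q
E
python3 - <<'E'
from h import *
d,P,m,q=held();print(r.get_obs()["gripper_force"],len(q),np.percentile(q,[5,50,95],axis=0).round(3))
print(P[100:260:20,258].round(3).tolist())
E
```

```text
12.233104705810547 4571 [[ 0.393 -0.166  0.127]
 [ 0.41  -0.153  0.135]
 [ 0.427 -0.142  0.142]]
[[0.421, -0.089, 0.1], [0.419, -0.099, 0.104], [0.418, -0.108, 0.109], [0.416, -0.118, 0.113], [0.415, -0.127, 0.119], [0.413, -0.136, 0.123], [0.412, -0.144, 0.129], [0.411, -0.151, 0.135]]
```

The grip is down to 12 N and the ticket is starting to swing, so I'll ease a little more.

Request:
move_arm(moves="0 0 0 0 0 0 -0.026; 0 0 0 0 0 0 -0.026; 0 0 0 0 0 0 -0.026")

```text
t: 4.22
position: [0.4085, -0.1657, 0.1103]
tool_rot: [-0.0, 0.76, 0.65, -0.0]
wrist_force: [-0.2, 0.1, -1.9]
gripper_width: 0.0419
gripper_force: 8.4
```

```bash
python3 - <<'E'
from h import *
d,P,m,q=held();print(r.get_obs()["gripper_force"],len(q),np.percentile(q,[5,50,95],axis=0).round(3))
print(P[100:300:20,258].round(3).tolist())
E
```

```text
8.448111712932587 5280 [[ 0.393 -0.175  0.113]
 [ 0.409 -0.157  0.133]
 [ 0.425 -0.147  0.134]]
[[0.421, -0.091, 0.002], [0.418, -0.107, 0.002], [0.416, -0.124, 0.003], [0.414, -0.134, 0.038], [0.413, -0.141, 0.069], [0.412, -0.147, 0.094], [0.411, -0.15, 0.115], [0.411, -0.152, 0.134], [0.409, -0.163, 0.133], [0.407, -0.174, 0.133]]
```

It now hangs upright with its top level at z 0.134. I'll shift it to the clear spot and lower it.

Request:
move_arm(moves="0 0 0 0.005 0.005 0 -0.028; 0 0 0 0.012 0.012 0.003 -0.028; 0 0 0 0.02 0.018 0.012 -0.028; 0 0 0 0.023 0.02 0.022 -0.028; 0 0 0 0.023 0.02 0.028 -0.028")

```text
t: 4.9
position: [0.4316, -0.1456, 0.0812]
tool_rot: [-0.001, 0.76, 0.65, -0.0]
wrist_force: [0.2, 0.1, -2.2]
gripper_width: 0.0414
gripper_force: 8.4
```

```bash
python3 - <<'E'
from h import *
d,P,m,q=held();print(r.get_obs(),len(q),np.percentile(q,[5,50,95],axis=0).round(3))
print(P[160:340:20,258].round(3).tolist())
E
```

```text
{'t': 4.95, 'joints': array([ 0.63279512,  0.37482067, -0.43265541,  2.13221496,  0.24511763,
        0.68298721, -0.12104303]), 'joint_vel': array([ 0.01317363, -0.02123958, -0.00383779, -0.00318036, -0.01639388,
        0.02394122,  0.01611393]), 'joint_efforts': array([ -0.61399743, -69.85489368,  -6.58886969, -32.20846295,
        -0.20278262,   0.22134815,   0.07859692]), 'position': array([ 0.43118729, -0.14585747,  0.08084978]), 'tool_rot': array([-8.39053640e-04,  7.60052072e-01,  6.49861511e-01, -4.00479494e-04]), 'wrist_force': array([-0.98666299,  0.80234799, -4.50563724]), 'torque': array([-0.00520714,  0.08531281,  0.02217906]), 'gripper_force': 8.44123587012291, 'gripper_width': 0.041536279216899855} 5254 [[ 0.416 -0.155  0.084]
 [ 0.432 -0.137  0.104]
 [ 0.449 -0.127  0.105]]
[[0.437, -0.114, 0.011], [0.436, -0.121, 0.04], [0.435, -0.127, 0.064], [0.434, -0.129, 0.087], [0.434, -0.132, 0.104], [0.432, -0.143, 0.104], [0.43, -0.154, 0.104], [0.416, -0.249, 0.003], [0.412, -0.274, 0.002]]
```

Request:
move_arm(moves="0 0 0 0 0 0.001 -0.028; 0 0 0 0 0 0.002 -0.026; 0 0 0 0 0 0.002 0; 0 0 0 0 0 0.002 0.3; 0 0 0 0 0 0.002 0.6")

```text
t: 5.58
position: [0.4319, -0.1462, 0.0804]
tool_rot: [0.0, 0.76, 0.65, 0.0]
wrist_force: [-0.2, 0.1, 0.0]
gripper_width: 0.0686
gripper_force: 0.0
```

Request:
move_arm(moves="0 0 0 0 0 0 0.7; 0 0 0 0 0 -0.04 0.8; 0 0 0 0 0 -0.08 0.9; 0 0 0 0 0 -0.12 1; 0 0 0 0 0 -0.12 1")

```text
t: 6.2
position: [0.4331, -0.1466, 0.2027]
tool_rot: [0.002, 0.76, 0.65, 0.001]
wrist_force: [-0.4, 0.2, -0.7]
gripper_width: 0.0857
gripper_force: 0.0
```

```bash
python3 - <<'E'
from h import *
d,P,m,q=held();print(r.get_obs()["position"],len(q),np.percentile(q,[5,50,95],axis=0).round(3))
t=q[(q[:,2]>.095)&(q[:,2]<.112)];rc=cv2.minAreaRect((t[:,:2]*1000).astype(np.float32));print(rc,cv2.boxPoints(rc).round(1).tolist())
save("w3.png",d)
go(.563,-.294,.25,-21.8);go(.563,-.294,.25,-201.8)
E
```

```text
[ 0.43222732 -0.14640148  0.20107715] 1442 [[ 0.415 -0.157  0.088]
 [ 0.432 -0.142  0.102]
 [ 0.448 -0.129  0.104]]
((431.4739990234375, -144.70370483398438), (29.58949851989746, 37.24518585205078), 82.63764953613281) [[411.1000061035156, -157.0], [448.0, -161.8000030517578], [451.79998779296875, -132.39999389648438], [414.8999938964844, -127.5999984741211]]
turn [ 1.000e-01 -1.000e-01  1.028e+02] shift [-0.1255  0.1523 -0.0485]
turn [  0.1   0.1 -77.2] shift [-0.1255  0.1523 -0.0485]
```

View pics/w3.png

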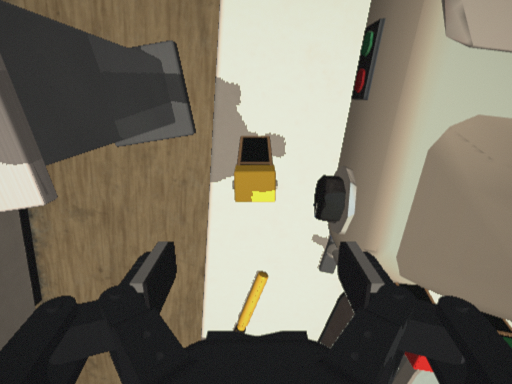

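The ticket stands upright and free at about (0.4315, -0.145). Next I'll go over the gap on the rail with the fingers shut.

```bash
python3 - <<'E'
from h import *
go(.597,-.307,.27,-201.8)
E
```

```text
turn [  0.1   0.1 -77.2] shift [-0.133   0.1879 -0.0684]
```

Request:
move_arm(moves="0 0 -10 -0.025 0.027 -0.02 0.5; 0 0 -20 -0.05 0.055 -0.04 0; 0 0 -30 -0.075 0.085 -0.06 -0.5; 0 0 -40 -0.1 0.12 -0.07 -1; 0 0 -50 -0.12 0.15 -0.07 -1")

```text
t: 6.88
position: [0.5622, -0.2893, 0.2693]
tool_rot: [-0.0, 0.412, 0.911, 0.0]
wrist_force: [-0.2, 0.2, -0.9]
gripper_width: 0.0001
gripper_force: 0.0
```

```bash
python3 - <<'E'
from h import *
go(.597,-.307,.27,-201.8);print(r.get_obs()["joints"].round(2))
E
```

```text
turn [ -0.   -0.  -26.9] shift [-0.0363  0.0145 -0.0007]
[ 0.82  0.45 -0.55  1.54  0.24  1.22  0.96]
```

Request:
move_arm(moves="0 0 -10 -0.014 0.006 0 -1; 0 0 -20 -0.028 0.012 0 -1; 0 0 -27 -0.036 0.0145 0 -1; 0 0 -27 -0.036 0.0145 0 -1")

```text
t: 7.38
position: [0.5958, -0.3056, 0.2683]
tool_rot: [-0.001, 0.191, 0.982, 0.001]
wrist_force: [-0.1, -0.2, -0.2]
gripper_width: -0.0002
gripper_force: 0.0
```

```bash
cat >> h.py <<'E'
def tickets(d,P,colors=("red","green","blue","yellow"),zmin=.157,zmax=.178):
    h,s,v=cv2.split(cv2.cvtColor(d["img"],cv2.COLOR_RGB2HSV));out={}
    M={"yellow":(h>18)&(h<36)&(s>150),"red":((h<8)|(h>172))&(s>170),"green":(h>45)&(h<85)&(s>130),"blue":(h>98)&(h<128)&(s>130)}
    for k in colors:
        m=M[k]&(v>50)&(P[...,2]>zmin)&(P[...,2]<zmax)
        m=cv2.morphologyEx(m.astype(np.uint8),cv2.MORPH_OPEN,np.ones((3,3)))
        n,l,st,ce=cv2.connectedComponentsWithStats(m)
        if n<2: continue
        i=1+st[1:,4].argmax();t=P[l==i];rc=cv2.minAreaRect((t[:,:2]*1000).astype(np.float32))
        out[k]=rc;print(k,st[i].tolist(),"c",np.round(rc[0],1),"size",np.round(rc[1],1),"ang",round(rc[2],1),"z",np.median(t[:,2]).round(4))
    return out
E
python3 - <<'E'
from h import *
d=grab("wrist");P=pts(d);save("w4.png",d);print(tool()[:3,3]);tickets(d,P)
m=(P[...,2]>.166)&(P[...,2]<.18);m[:,:]&=1
E
```

```text
[ 0.59558811 -0.30541407  0.26873744]
red [234, 130, 34, 44, 1437] c [ 562.8 -298.4] size [29.3 37.2] ang 68.4 z 0.1686
green [236, 207, 31, 31, 697] c [ 626.1 -324. ] size [28.9 28.7] ang 68.1 z 0.1685Traceback (most recent call last):
  File "<stdin>", line 3, in <module>
numpy._core._exceptions._UFuncOutputCastingError: Cannot cast ufunc 'bitwise_and' output from dtype('int64') to dtype('bool') with casting rule 'same_kind'
```

View pics/w4.png

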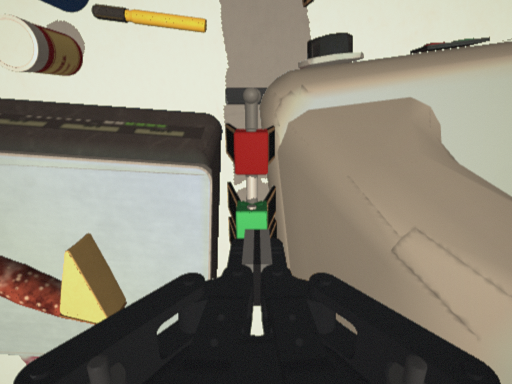

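```bash
python3 - <<'E'
from h import *
go(.5964,-.312,.153,158.1)
E
```

```text
turn [ 0.  -0.1 -0.2] shift [-0.0035 -0.0059  0.1157]
```

Request:
move_arm(moves="0 0 0 -0.0035 -0.006 0.03 -1; 0 0 0 -0.0035 -0.006 0.06 -1; 0 0 0 -0.0035 -0.006 0.085 -1; 0 0 0 -0.0035 -0.006 0.1 -1; 0 0 0 -0.0035 -0.006 0.115 -1")

```text
t: 8.05
position: [0.597, -0.3124, 0.1549]
tool_rot: [0.0, 0.191, 0.982, -0.0]
wrist_force: [0.8, 0.8, 0.1]
gripper_width: -0.0002
gripper_force: 0.0
```

```bash
python3 - <<'E'
from h import *
print(r.get_obs()["wrist_force"])
d=grab("wrist");P=pts(d);print(tool()[:3,3]);tickets(d,P)
# posts: tall points along bar
d=grab("top");P=pts(d).reshape(-1,3);o=np.array([.5964,-.312]);u=np.array([-.928,.3715]);w=np.array([-u[1],u[0]])
E
```

```text
[0.76733297 0.78460213 0.12852468]
[ 0.59619749 -0.3122211   0.1528636 ]
red [227, 148, 63, 78, 4489] c [ 563.5 -298.3] size [30.2 38. ] ang 68.0 z 0.1687
green [251, 306, 12, 29, 287] c [ 635.7 -328.4] size [ 6.4 21.8] ang 67.5 z 0.1687
```

Request:
move_arm(moves="0 0 0 0.004 0 0 -1; 0 0 0 0.007 0 0 -1; 0 0 0 0.01 0 0 -1; 0 0 0 0.013 0 0 -1; 0 0 0 0.016 0 0 -1")

```text
t: 8.78
position: [0.5822, -0.3066, 0.1556]
tool_rot: [0.0, 0.19, 0.982, -0.0]
wrist_force: [2.9, -2.1, 2.3]
gripper_width: -0.0003
gripper_force: 1.6
```

```bash
python3 - <<'E'
from h import *
d=grab("wrist");P=pts(d);print(tool()[:3,3],r.get_obs()["wrist_force"]);tickets(d,P)
Q=P.reshape(-1,3);o=np.array([.5964,-.312]);u=np.array([-.9278,.373]);w=np.array([-u[1],u[0]])
a=(Q[:,:2]-o)@u;b=(Q[:,:2]-o)@w;k=(abs(b)<.012)&(Q[:,2]>.16)&(Q[:,2]<.19)&(a>.02)
hist,e=np.histogram(a[k],np.arange(.02,.14,.004))
print([(round(x,3),n,Q[k][(a[k]>=x)&(a[k]<x+.004),2].max().round(3) if n else 0) for x,n in zip(e,hist)])
E
```

```text
[ 0.58188084 -0.30646547  0.15555812] [ 3.38092369 -0.46413822  1.84226907]
red [228, 155, 62, 76, 4396] c [ 551.7 -293.9] size [29.9 38. ] ang 67.5 z 0.1686
green [251, 306, 12, 29, 285] c [ 622.4 -323.1] size [ 6.5 20.6] ang 67.6 z 0.1686
[(np.float64(0.02), np.int64(529), np.float64(0.189)), (np.float64(0.024), np.int64(760), np.float64(0.19)), (np.float64(0.028), np.int64(174), np.float64(0.17)), (np.float64(0.032), np.int64(341), np.float64(0.17)), (np.float64(0.036), np.int64(346), np.float64(0.171)), (np.float64(0.04), np.int64(364), np.float64(0.17)), (np.float64(0.044), np.int64(368), np.float64(0.171)), (np.float64(0.048), np.int64(363), np.float64(0.17)), (np.float64(0.052), np.int64(393), np.float64(0.171)), (np.float64(0.056), np.int64(401), np.float64(0.17)), (np.float64(0.06), np.int64(405), np.float64(0.17)), (np.float64(0.064), np.int64(498), np.float64(0.17)), (np.float64(0.068), np.int64(49), np.float64(0.165)), (np.float64(0.072), np.int64(0), 0), (np.float64(0.076), np.int64(63), np.float64(0.174)), (np.float64(0.08), np.int64(228), np.float64(0.177)), (np.float64(0.084), np.int64(263), np.float64(0.176)), (np.float64(0.088), np.int64(97), np.float64(0.175)), (np.float64(0.092), np.int64(0), 0), (np.float64(0.096), np.int64(0), 0), (np.float64(0.1), np.int64(0), 0), (np.float64(0.104), np.int64(0), 0), (np.float64(0.108), np.int64(0), 0), (np.float64(0.112), np.int64(0), 0), (np.float64(0.116), np.int64(0), 0), (np.float64(0.12), np.int64(0), 0), (np.float64(0.124), np.int64(0), 0), (np.float64(0.128), np.int64(0), 0), (np.float64(0.132), np.int64(0), 0)]
```

Request:
move_arm(moves="0 0 0 0.002 0 0 -1; 0 0 0 0.0035 0 0 -1; 0 0 0 0.005 0 0 -1; 0 0 0 0.005 0 0 -1")

```text
t: 9.32
position: [0.5773, -0.3046, 0.1552]
tool_rot: [-0.0, 0.19, 0.982, 0.0]
wrist_force: [2.5, -1.0, 1.3]
gripper_width: -0.0001
gripper_force: 1.2
```

```bash
python3 - <<'E'
from h import *
d=grab("wrist");P=pts(d);print(tool()[:3,3],r.get_obs()["wrist_force"]);tickets(d,P)
E
```

```text
[ 0.57728871 -0.30456941  0.15515211] [ 2.33011824 -1.3439911   1.4421687 ]
red [227, 155, 63, 77, 4399] c [ 547.9 -292.4] size [30.  40.4] ang 67.7 z 0.1687
green [251, 311, 12, 24, 241] c [ 619.4 -322. ] size [ 6.4 15.2] ang 68.3 z 0.1686
```

Request:
move_arm(moves="0 0 0 -0.007 0 0 -1; 0 0 0 -0.014 0 0 -1; 0 0 0 -0.02 0 0 -1; 0 0 0 -0.024 0 0 -1; 0 0 0 -0.027 0 0 -1")

```text
t: 10.0
position: [0.6026, -0.3147, 0.1551]
tool_rot: [-0.0, 0.19, 0.982, 0.0]
wrist_force: [-0.9, 0.4, 0.8]
gripper_width: 0.0004
gripper_force: 1.0
```

Request:
move_arm(moves="0 0 0 -0.002 0 0 -1; 0 0 0 -0.004 0 0 -1; 0 0 0 -0.006 0 0 -1; 0 0 0 -0.007 0 0 -1; 0 0 0 -0.007 0 0 -1")

```text
t: 10.62
position: [0.6089, -0.3173, 0.1552]
tool_rot: [-0.0, 0.19, 0.982, 0.0]
wrist_force: [-2.7, 1.1, 0.4]
gripper_width: 0.0002
gripper_force: 1.1
```

```bash
python3 - <<'E'
from h import *
for n in ("wrist","top"):
    d=grab(n);P=pts(d);print(tool()[:3,3],r.get_obs()["wrist_force"]);tickets(d,P,zmin=.16)
E
```

```text
[ 0.60891443 -0.31736062  0.15518031] [-1.57012723  1.01584691 -0.53733188]
red [225, 84, 67, 83, 5324] c [ 547.3 -291.9] size [30.2 37. ] ang 68.0 z 0.1687
green [251, 306, 12, 25, 233] c [ 648.9 -333.8] size [ 6.4 23.4] ang 67.0 z 0.1687
blue [252, 331, 5, 4, 18] c [ 658.6 -339.4] size [2.8 1.5] ang 38.4 z 0.1659
[ 0.60889561 -0.3173634   0.1551703 ] [-1.49368366 -0.01111139 -1.07122501]
red [311, 170, 8, 14, 84] c [ 549.1 -285. ] size [20.  36.5] ang 69.7 z 0.1696
```

Request:
move_arm(moves="0 0 0 0.004 0 0 -1; 0 0 0 0.006 0 -0.03 -1; 0 0 0 0.006 0 -0.08 -1; 0 0 0 0.006 0 -0.115 -1; 0 0 0 0.006 0 -0.115 -1")

```text
t: 11.35
position: [0.6044, -0.3154, 0.2734]
tool_rot: [0.002, 0.19, 0.982, -0.001]
wrist_force: [0.1, -1.2, -0.5]
gripper_width: 0.0001
gripper_force: 0.0
```

```bash
python3 - <<'E'
from h import *
go(.4315,-.1455,.2,172)
E
```

```text
turn [ -0.1   0.3 -14. ] shift [0.2243 0.0929 0.0723]
```

Request:
move_arm(moves="0 0 -4 0.05 0.02 0 -1; 0 0 -8 0.1 0.042 0 0; 0 0 -12 0.15 0.063 0.01 0.5; 0 0 -14 0.2 0.083 0.04 1; 0 0 -14 0.224 0.093 0.07 1")

```text
t: 11.98
position: [0.4282, -0.1439, 0.1992]
tool_rot: [-0.0, 0.069, 0.998, -0.001]
wrist_force: [2.4, -1.2, 0.6]
gripper_width: 0.0721
gripper_force: 0.0
```

Request:
move_arm(moves="0 0 0 0 0 0 1")

```text
t: 12.1
position: [0.4282, -0.1441, 0.1986]
tool_rot: [-0.002, 0.069, 0.998, 0.0]
wrist_force: [0.6, -0.5, 1.8]
gripper_width: 0.0854
gripper_force: 0.0
```

```bash
python3 - <<'E'
from h import *
d=grab("wrist");P=pts(d);save("w5.png",d);print(tool()[:3,3])
o=tickets(d,P,("yellow",),.09,.115)["yellow"];print(cv2.boxPoints(o).round(1).tolist())
go(o[0][0]/1000,o[0][1]/1000,.076,172)
E
```

```text
[ 0.42981395 -0.14504211  0.19983399]
yellow [239, 170, 34, 43, 1351] c [ 430.3 -145.6] size [30.1 37.6] ang 80.6 z 0.1025
[[409.29998779296875, -157.39999389648438], [446.3999938964844, -163.5], [451.29998779296875, -133.8000030517578], [414.20001220703125, -127.69999694824219]]
turn [-0.  -0.1  0.1] shift [-0.0007 -0.0005  0.1238]
```

View pics/w5.png

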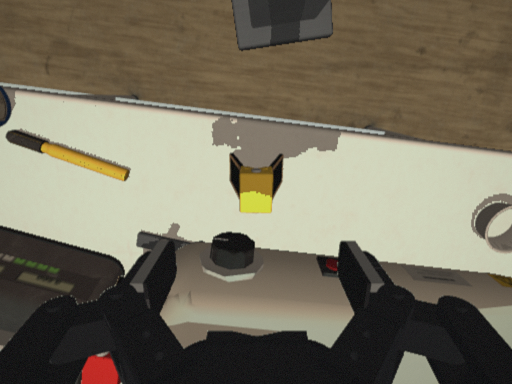

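The wrist view shows the ticket standing centred at (256,190), between the fingers. I'll descend and grip it front and back.

Request:
move_arm(moves="0 0 1.2 -0.0005 -0.0005 0.05 1; 0 0 1.2 -0.0005 -0.0005 0.1 0.8; 0 0 1.2 -0.0005 -0.0005 0.124 0.3; 0 0 1.2 -0.0005 -0.0005 0.124 -0.1; 0 0 1.2 -0.0005 -0.0005 0.124 -0.5", squeeze=30)

```text
t: 12.78
position: [0.4319, -0.1461, 0.0773]
tool_rot: [0.001, 0.08, 0.997, -0.0]
wrist_force: [0.3, -0.8, -1.3]
gripper_width: 0.0294
gripper_force: 35.2
```

Request:
move_arm(moves="0 0 0 0 0 0 -0.5; 0 0 0 0 0 0 -0.5; 0 0 0 0 0 -0.03 -0.5; 0 0 0 0 0 -0.09 -0.5; 0 0 0 0 0 -0.15 -0.5")

```text
t: 13.4
position: [0.4305, -0.1454, 0.2282]
tool_rot: [-0.0, 0.08, 0.997, 0.0]
wrist_force: [-0.4, -1.6, -2.1]
gripper_width: 0.0291
gripper_force: 35.2
```

```bash
python3 - <<'E'
from h import *
d=grab("wrist");P=pts(d);T=tool();print(T[:3,3],r.get_obs()["joints"].round(2))
o=tickets(d,P,("yellow",),T[2,3]+.005,T[2,3]+.05)["yellow"]
print("top above TCP",)
go(.593,-.3106,.255,158)
E
```

```text
[ 0.43344752 -0.14539206  0.23502369] [ 1.01  0.17 -0.83  1.99  0.15  1.03  1.53]
yellow [225, 221, 64, 78, 4528] c [ 429.4 -145. ] size [31.2 38.4] ang 81.4 z 0.2537
top above TCP
turn [-0.1  0.4 12.9] shift [-0.1837 -0.1381 -0.0183]
```

Request:
move_arm(moves="0 0 0 0 0 -0.03 -0.5; 0 0 0 0 0 -0.055 -0.5; 0 0 0 0 0 -0.055 -0.5")

```text
t: 13.82
position: [0.4314, -0.1459, 0.2827]
tool_rot: [0.001, 0.08, 0.997, -0.001]
wrist_force: [0.3, -0.8, -3.9]
gripper_width: 0.0296
gripper_force: 35.3
```

```bash
python3 - <<'E'
from h import *
print(tool()[:3,3]);go(.593,-.3106,.285,158)
E
```

```text
[ 0.43140109 -0.14592567  0.28266762]
turn [-0.1  0.2 12.8] shift [-0.1858 -0.1368 -0.0016]
```

Request:
move_arm(moves="0 0 3 -0.035 -0.025 -0.002 -0.5; 0 0 6 -0.075 -0.055 -0.002 -0.5; 0 0 9 -0.115 -0.085 -0.002 -0.5; 0 0 12 -0.155 -0.115 -0.002 -0.5; 0 0 12.8 -0.186 -0.137 -0.002 -0.5")

```text
t: 14.45
position: [0.5934, -0.3119, 0.2811]
tool_rot: [-0.001, 0.191, 0.982, 0.0]
wrist_force: [0.2, -0.0, -1.9]
gripper_width: 0.0292
gripper_force: 35.2
```

Request:
move_arm(moves="0 0 0 0 0 0 -0.5; 0 0 0 0 0 0 -0.5")

```text
t: 14.7
position: [0.5924, -0.3097, 0.282]
tool_rot: [-0.001, 0.19, 0.982, 0.0]
wrist_force: [0.1, 0.4, -2.1]
gripper_width: 0.0294
gripper_force: 35.3
```

```bash
python3 - <<'E'
from h import *
d=grab("wrist");P=pts(d);save("w6.png",d);T=tool();print(T[:3,3])
tickets(d,P,("red","green"));tickets(d,P,("yellow",),.29,.33)
go(.593,-.3106,.285,158)
E
```

```text
[ 0.59229345 -0.30968161  0.2826508 ]
red [240, 111, 34, 43, 1358] c [ 546.8 -292. ] size [29.7 38. ] ang 67.3 z 0.1686
green [262, 209, 6, 4, 18] c [ 622.9 -313.6] size [5.3 0.9] ang 73.9 z 0.1615
yellow [226, 218, 63, 81, 4620] c [ 591.3 -309. ] size [30.8 38.3] ang 68.6 z 0.3074
turn [ 0.  -0.1  0.1] shift [-0.001  -0.0006 -0.0024]
```

View pics/w6.png

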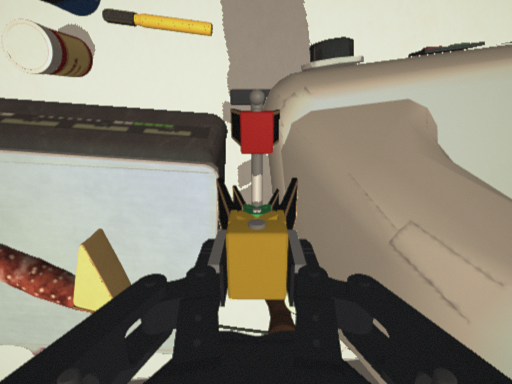

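Bar, red ticket and held yellow ticket all line up at column 257, so I'll lower it into the gap.

Request:
move_arm(moves="0 0 0 -0.002 -0.001 0.02 -0.5; 0 0 0 -0.002 -0.001 0.045 -0.5; 0 0 0 -0.002 -0.001 0.07 -0.5; 0 0 0 -0.002 -0.001 0.095 -0.5; 0 0 0 -0.002 -0.001 0.11 -0.5")

```text
t: 15.38
position: [0.5932, -0.3119, 0.1711]
tool_rot: [-0.001, 0.19, 0.982, 0.0]
wrist_force: [0.1, -0.5, -3.2]
gripper_width: 0.0293
gripper_force: 35.2
```

```bash
python3 - <<'E'
from h import *
d=grab("wrist");P=pts(d);T=tool();print(T[:3,3],r.get_obs()["wrist_force"])
tickets(d,P,("red","green"));tickets(d,P,("yellow",),.18,.22)
E
```

```text
[ 0.59281556 -0.31178195  0.16978286] [-2.00894254  0.49540435 -5.6056381 ]
red [231, 118, 58, 71, 3901] c [ 546.9 -291.9] size [30.1 37.4] ang 68.1 z 0.1687
green [236, 300, 47, 32, 1447] c [ 646.  -331.6] size [29.7 31.8] ang 70.4 z 0.1687
yellow [226, 219, 63, 80, 4609] c [ 592.  -311.4] size [31.  38.3] ang 66.8 z 0.1965
```

Request:
move_arm(moves="0 0 0 0 0 0.01 -0.5; 0 0 0 0 0 0.018 -0.5; 0 0 0 0 0 0.024 -0.5; 0 0 0 0 0 0.0275 -0.5; 0 0 0 0 0 0.0275 -0.5")

```text
t: 16.05
position: [0.5942, -0.3122, 0.1457]
tool_rot: [-0.0, 0.19, 0.982, 0.0]
wrist_force: [-0.1, -0.1, -3.3]
gripper_width: 0.0294
gripper_force: 35.2
```

```bash
python3 - <<'E'
from h import *
d=grab("wrist");P=pts(d);T=tool();print(T[:3,3],r.get_obs()["wrist_force"],r.get_obs()["torque"])
tickets(d,P,("red","green"));tickets(d,P,("yellow",),.16,.2)
E
```

```text
[ 0.59423364 -0.31228425  0.14593291] [ 0.5403675   0.41055565 -2.08395813] [ 0.01395186 -0.04229056 -0.03910486]
red [225, 120, 71, 85, 5612] c [ 547.1 -292. ] size [30.2 38. ] ang 67.9 z 0.1687
green [232, 301, 56, 34, 1606] c [ 626.9 -324. ] size [30.1 16.7] ang 68.8 z 0.1683
yellow [225, 223, 64, 76, 4447] c [ 593.2 -311.8] size [31.4 38.3] ang 68.1 z 0.1711
```

Request:
move_arm(moves="0 0 0 0 0 0.001 -0.5; 0 0 0 0 0 0.002 -0.5; 0 0 0 0 0 0.0025 -0.3; 0 0 0 0 0 0.0025 -0.15; 0 0 0 0 0 0.0025 -0.08")

```text
t: 16.73
position: [0.594, -0.3124, 0.1432]
tool_rot: [-0.0, 0.191, 0.982, -0.0]
wrist_force: [0.1, -0.1, 0.3]
gripper_width: 0.0393
gripper_force: 0.0
```

```bash
python3 - <<'E'
from h import *
d=grab("wrist");P=pts(d);T=tool();o=r.get_obs();print(T[:3,3],o["wrist_force"],o["gripper_force"],o["gripper_width"])
tickets(d,P,("red","green"));tickets(d,P,("yellow",),.16,.2)
E
```

```text
[ 0.59400927 -0.31238926  0.14313686] [ 0.72341658 -0.48262273 -0.65293752] 0.0 0.03940443521359436
red [225, 120, 72, 87, 5848] c [ 546.9 -292. ] size [30.2 37.6] ang 68.1 z 0.1687
green [233, 302, 56, 33, 1526] c [ 626.1 -323.4] size [29.3 14.5] ang 68.1 z 0.1682
yellow [229, 226, 63, 74, 4352] c [ 594.  -310.8] size [30.2 38.7] ang 67.8 z 0.1686
```

Yellow's top is at 168.6 mm, level with red, so it is seated and released. Now I'll retreat straight up.

Request:
move_arm(moves="0 0 0 0 0 -0.01 -0.08; 0 0 0 0 0 -0.03 -0.08; 0 0 0 0 0 -0.07 -0.08; 0 0 0 0 0 -0.12 -0.08; 0 0 0 0.05 0 -0.15 -0.08")

```text
t: 17.4
position: [0.5493, -0.2934, 0.2967]
tool_rot: [0.002, 0.19, 0.982, 0.0]
wrist_force: [-0.4, -0.4, 0.9]
gripper_width: 0.0397
gripper_force: 0.0
```

Request:
move_arm(moves="0 0 0 0.05 0 -0.02 -0.08; 0 0 0 0.1 0 -0.04 -0.08; 0 0 0 0.1 0 -0.04 -0.08; 0 0 0 0.1 0 -0.04 -0.08")

```text
t: 17.9
position: [0.4554, -0.2564, 0.3343]
tool_rot: [0.001, 0.191, 0.982, -0.001]
wrist_force: [-0.3, -0.3, -0.2]
gripper_width: 0.0391
gripper_force: 0.0
```

```bash
python3 - <<'E'
from h import *
ims=[]
for n in ("side","top"):
    d=grab(n);P=pts(d);print(n);tickets(d,P);ims.append(d["img"][100:200,180:380])
save("f.png",{"img":cv2.resize(np.hstack(ims),(800,200))})
E
```

```text
side
red [237, 79, 22, 11, 114] c [ 587.5 -580.7] size [98.7 20.7] ang 41.4 z 0.1692
green [216, 128, 12, 9, 83] c [ 641.9 -325.8] size [29.3 45. ] ang 66.3 z 0.1683
blue [206, 123, 12, 9, 77] c [ 681.1 -343.8] size [30.6 46.9] ang 63.6 z 0.1682
yellow [229, 133, 11, 10, 84] c [ 592.7 -306.3] size [29.2 38.6] ang 64.1 z 0.1683
top
red [410, 144, 17, 18, 123] c [ 616.7 -564.1] size [62.  22.9] ang 37.5 z 0.1713
green [328, 138, 10, 9, 70] c [ 646.8 -331.4] size [25.2 25.8] ang 2.8 z 0.1688
blue [330, 125, 13, 15, 134] c [ 677.  -342.3] size [30.1 40.1] ang 63.1 z 0.1685
```

View pics/f.png

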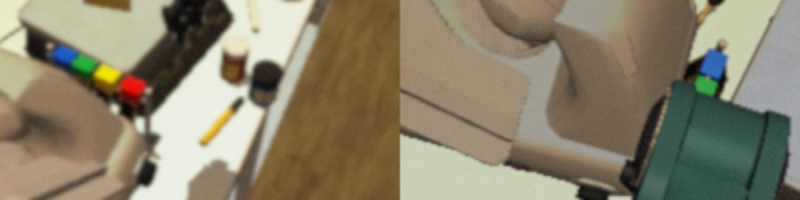

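The side view shows blue, green, yellow and red in a row on the bar with level tops, and both tins standing. Handing in.

```bash
python3 -c "
from workcell import r
print(r.hand_in())"
```

```text
the job is handed in; nothing more can be done
None
```

The yellow ticket was stood upright on the worktop and released, then hung on the rail between the red and green tickets; the last views show all four tickets level on the bar and the tins standing, and the job was handed in at about 18 s with no verdict returned.

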